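Close a board nest with its pinned cover plate

ROBOT

A 6-joint arm with a two-finger parallel gripper is mounted at the origin on a cart in front of the work surface, level with it; the furniture and walls round the work are solid. World frame = base frame: x ahead of the robot, y to its left, z up, the work surface at z = 0. Lengths are in m, angles in degrees, forces in N, time in s.
With the tool pointing down it reaches from about 0.35 to 0.975 m from the base axis. Payload 7.1 kg.
Tool frame: the origin (TCP) lies between the finger pads; the fingertips stand 25 mm ahead of it and the grasp point (between the pads) lies 6 mm ahead of it; z points along the fingers, y is the line along which they close (so a half turn about z gives the same grasp; the last joint's range is limited). The gripper opens to 88 mm and grips with 3 to 60 N. Pads are 20 mm wide; open, the fingers measure 115 mm over their backs; the gripper's body (75 mm by 178 mm) begins 61 mm behind the grasp point.
Start: joints at [-76.375, 24.242, 93.386, -0, 62.372, -1.089], TCP at [0.159, -0.604, 0.248] pointing down, gripper open.
Joint ranges: [-172.04, 172.04], [-51.8, 120.97], [4.93, 147.93], [-75.15, 255.16], [6.16, 154.13], [-145.62, 145.62]. Speed limits (degrees/s): [136.94, 136.94, 172.46, 180, 180, 180].

INTERFACE

Orientations are given as a 3x3 rotation matrix whose columns are the frame's x, y, z axes.
In Python, from plant import sensors, cams, order gives the robot as it stands.
- The arm moves only by the tool play_rows, never from a script. Its argument "targets" is a list of rows, each an object of numbers: "tx", "ty", "tz": the shift along the world's x, y, z in m; "rx", "ry", "rz": the turn, a rotation vector about the world's x, y, z in degrees. A call has 1 to 8 rows; each row is the pose to reach, as a shift and turn from the pose commanded when the call began; what a row does not reach only later rows make up. A row lasts 1/10 s, in which the tool goes at most 50 mm and 8.59 degrees, less where a joint would pass 70% of its speed; a pose out of reach is approached as far as the arm can. A call with a gripper value outside its range is refused whole. "jaw" is the closure, from -1 (fully open) to 1 (shut), set as the call begins (left out, the last holds). The fingers move at their own pace and stop on an object; "squeeze" is the grip in N (left out, the last holds). Time passes only in rows, so rows that repeat a pose let the fingers close. It gives the time, the measured TCP pose, the force, the opening and the grip force at its end, in the units of the state.
- sensors.observe(): the state, without advancing time (a new reading comes with each control period).
- cams.camera(name): name is "scene" or "side" or "wrist"; returns the picture (420x560x3 uint8, red, green, blue); there is no depth.
- cams.camera_model(name): a dict with "camera_matrix" (3x3 intrinsics, pixels), "distortion" ([k1, k2, p1, p2, k3] as OpenCV has them; the pictures are not rectified), "position" and "attitude" of the camera in the world; the wrist camera has in their place "T_tool_cam" (4x4, takes a point from camera to tool coordinates, whose origin is the TCP and whose axes are the flange's). Camera axes: x right, y down, z forward; pixel columns grow to the right and rows downward; lengths in m; the calibration is good to about 2 mm. A picture is of the moment at which its call begins: read the wrist's pose just before it. camera_model takes no time and is no camera call.
- order.close_job(): hands the job in; it is judged then, once.
The state is a dict: "t": time; "qpos": joint angles; "joint_vel": joint speeds; "effort": joint torques, N m; "eef_pos": TCP position; "eef_rot": TCP orientation; "ft_force": force on the tool from outside, world axes, zero at the start; "ft_torque": the same for the moment, N m; "finger_gap": finger opening in m; "grip_force": force on a finger pad.
Only numpy, scipy, OpenCV 4.12 (cv2) and the standard library are available. Lean on these libraries where they do the work, as an engineer would, in place of code of your own. Each camera call takes 0.05 s, during which the arm holds its last target. There are 200 camera calls.

TASK

Fit the matching cover plate onto the board nest: of the two handled plates lying on the bench, take the one whose two holes are as far apart as the nest's two upright pins, lower it level and gently (do not drop it) so that both pins come up through its holes, and leave it lying flat, fully down on both end rails. Leave the other plate where it lies.

Things in the scene. Friction and masses are not known exactly. Their poses are not given: they have to be found in the camera images.
- nest: Board nest, fixed: aluminium base 100x200x10 mm (x,y,z), a circuit board in its middle (all below 25 mm) and a black rail at each short side, tops 28 mm above the bench. On each rail, at x 0, y -76 and +76 mm, a steel pin of 12 mm diameter rises 34 mm above the rail; its top 14 mm taper to 4 mm. Origin: centre of the base's underside, on the bench; z up, y along the line of the pins.
- cover_long: Longer, matching plate, loose: aluminium 70x184x6 mm (x,y,z), 0.28 kg, 22 mm through holes at x 0, y -76 and +76 mm. A black bridge handle over its middle: bar along y, 12 mm wide (x), 72 long, 30 to 44 mm above the plate's underside, a leg near each end. Origin: centre of the plate's underside, z up; same either way round. Fully down, its origin is 28 mm above the nest's origin.
- cover_short: Shorter plate that does not fit, loose: aluminium 70x140x6 mm, two 22 mm holes only 108 mm apart (y -54 and +54 mm), the same black bridge handle. Origin and axes as for the longer plate. Both plates start lying flat, handle up, on the 2.4 mm thick green bench mat.

How it is judged (in metres and radians):
At the end, for the whole second after the job is handed in: The longer plate lies at rest and flat (within 0.06 rad) on the nest's rails, handle up, its underside within 4 mm of the rail tops, centred within 12 mm and lined up within 0.2 rad, so that both pins stand through its holes; the shorter plate lies within 30 mm of where it started (z of cover_long in the frame of nest between 0.024 and 0.032 m and horizontal distance between cover_long and nest below 0.012 m and angle between the y axis of cover_long and the y axis of nest, either way round below 0.2 rad and angle between cover_long's own z axis and vertical below 0.06 rad and linear speed of cover_long below 0.02 m/s and distance of cover_short from where it was at the start of the episode below 0.03 m); the robot touches nothing.
It fails at once if the plate is dropped onto the nest (moving faster than 0.45 m/s while its middle is within 30 mm of the nest's and its underside is less than 65 mm above the bench) (linear speed of cover_long above 0.45 m/s and horizontal distance between cover_long and nest below 0.03 m and z of cover_long in the frame of nest below 0.065 m).
It fails at once if the shorter plate is moved by more than 30 mm (distance of cover_short from where it was at the start of the episode above 0.03 m).
It also fails if it takes over 38 s, if anything falls off the work surface, if the arm or the gripper's body presses on something with over 40 N, if the wrist force passes 120 N, or if a joint passes its speed limit or range.

## Working session

There is one attempt and no reset: what is moved stays moved. The work goes in short steps, Python scripts to look and compute and a tool call to move; the robot and the scene stay as the last step left them, time stands still between calls to the robot, and variables do not carry over. Pictures are saved under pics/ and viewed, at most 10 in all, crops included, and the job is handed in when it is done.

Besides the shell and the picture viewer there is one more tool, called after "Request:" as a command line: name --argument value ..., lists and objects as JSON in quotes. play_rows: Moves the arm, as the interface text tells. Its arguments: {"type":"object","properties":{"targets":{"type":"array"},"jaw":{"type":"number"},"squeeze":{"type":"number"}},"required":["targets"]}

```bash
mkdir -p pics; ls; python3 - <<'E'
from plant import sensors,cams
import cv2,numpy as np
s=sensors.observe();print(s)
for n in("scene","side"):
    cv2.imwrite(f"pics/{n}0.png",cams.camera(n)[:,:,::-1]);print(n,cams.camera_model(n))
print(cams.camera_model("wrist"))
E
```

```text
pics
{'t': 0.0, 'qpos': array([-7.63759480e+01,  2.42835617e+01,  9.34321733e+01,  2.41944597e-03,
        6.23725604e+01, -1.08867252e+00]), 'joint_vel': array([ 0.03004039, -0.04088875, -0.01311981, -0.04211528,  0.03850452,
        0.08532062]), 'effort': array([ 2.40673733e-03, -5.44618285e+01, -2.73664248e+01,  6.44200458e-02,
        2.27653765e-02, -1.13798817e-04]), 'eef_pos': array([ 0.15864338, -0.60398554,  0.24690607]), 'eef_rot': array([[ 9.67216365e-01,  2.53953534e-01, -3.26633508e-04],
       [ 2.53953735e-01, -9.67215194e-01,  1.50649632e-03],
       [ 6.66551728e-05, -1.54005770e-03, -9.99998812e-01]]), 'ft_force': array([ 0.71581489, -0.16148081,  1.57184637]), 'ft_torque': array([ 0.06048218,  0.00758219, -0.01166943]), 'grip_force': 0.0, 'finger_gap': 0.08765196187544208}
scene {'camera_matrix': array([[452.40141488,   0.        , 282.35754624],
       [  0.        , 452.40141488, 213.20039225],
       [  0.        ,   0.        ,   1.        ]]), 'distortion': array([-0.0925681,  0.       ,  0.       ,  0.       ,  0.       ]), 'position': array([ 0.82328715, -0
[... 584 characters left out ...]
66761, -0.3362912 ,  0.74300203],
       [-0.02462341, -0.90340968, -0.42807083]])}
{'camera_matrix': array([[357.27362452,   0.        , 275.35201567],
       [  0.        , 357.27362452, 209.24944424],
       [  0.        ,   0.        ,   1.        ]]), 'distortion': array([-0.01264641,  0.        ,  0.        ,  0.        ,  0.        ]), 'T_tool_cam': array([[ 1.01903444e-03, -9.69178864e-01, -2.46356026e-01,
         6.63281741e-02],
       [ 9.99999461e-01,  1.03672600e-03,  5.78876044e-05,
        -5.01398435e-04],
       [ 1.99300255e-04, -2.46355953e-01,  9.69179398e-01,
        -1.36633478e-01],
       [ 0.00000000e+00,  0.00000000e+00,  0.00000000e+00,
         1.00000000e+00]])}
```

View pics/scene0.png

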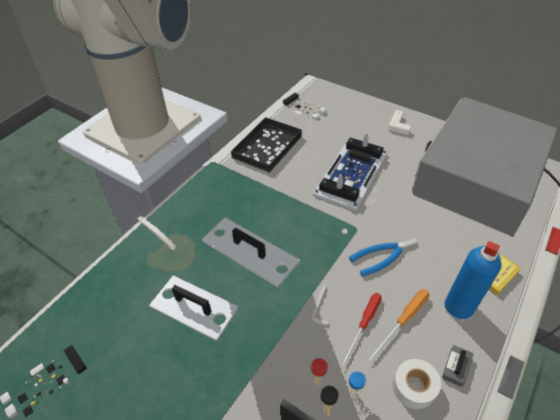

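View pics/side0.png

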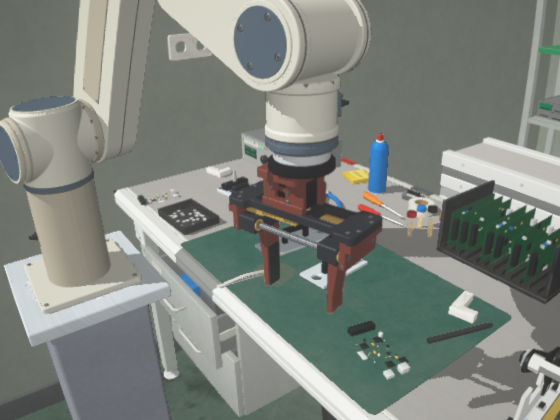

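The scene picture shows the long plate around (250,250), the short one around (195,305), and the nest at (350,172) with its pins near (366,140) and (340,183). In the side view the gripper hides most of this. I'll measure from the scene view.

```bash
cat > h.py <<'E'
import cv2,numpy as np
from plant import sensors,cams
def pose(name,s=None):
    m=cams.camera_model(name)
    if name!="wrist": return m,np.array(m["attitude"]),np.array(m["position"])
    T=np.eye(4);T[:3,:3]=s["eef_rot"];T[:3,3]=s["eef_pos"];T=T@m["T_tool_cam"]
    return m,T[:3,:3],T[:3,3]
def cast(uv,z,name,s=None):
    m,R,p=pose(name,s)
    n=cv2.undistortPoints(np.float64(uv).reshape(-1,1,2),m["camera_matrix"],m["distortion"]).reshape(-1,2)
    d=np.c_[n,np.ones(len(n))]@R.T
    return p+d*((z-p[2])/d[:,2])[:,None]
def proj(P,name,s=None):
    m,R,p=pose(name,s)
    return cv2.projectPoints((np.float64(P).reshape(-1,3)-p)@R,np.zeros(3),np.zeros(3),m["camera_matrix"],m["distortion"])[0].reshape(-1,2)
E
python3 - <<'E'
from h import *
im=cv2.imread("pics/scene0.png")
hsv=cv2.cvtColor(im,cv2.COLOR_BGR2HSV)
mask=((hsv[...,1]<60)&(hsv[...,2]>70)).astype(np.uint8)*255
roi=np.zeros_like(mask);roi[210:345,140:310]=255
mask&=roi
n,l,st,c=cv2.connectedComponentsWithStats(mask)
for i in range(1,n):
    if st[i,4]>500:
        cs,_=cv2.findContours((l==i).astype(np.uint8),cv2.RETR_CCOMP,cv2.CHAIN_APPROX_NONE)
        for k in cs:
            if len(k)<20: continue
            P=cast(k.reshape(-1,2),.0084,"scene")[:,:2]
            print(st[i],len(k),cv2.minAreaRect(np.float32(P*1000)))
a=cv2.resize(im[125:215,305:400],None,fx=6,fy=6,interpolation=cv2.INTER_CUBIC)
b=cv2.resize(im[205:295,195:310],None,fx=6,fy=6,interpolation=cv2.INTER_CUBIC)
cv2.imwrite("pics/nest.png",a);cv2.imwrite("pics/long.png",b)
E
```

```text
[ 140  210   56   62 1640] 208 ((315.4378662109375, -235.1280059814453), (97.14944458007812, 179.3237762451172), 51.66937255859375)
[ 202  217   99   71 2673] 204 ((471.1712951660156, -174.13674926757812), (76.0321273803711, 188.49876403808594), 87.19683837890625)
[ 202  217   99   71 2673] 26 ((547.5173950195312, -178.3695526123047), (18.882692337036133, 18.58677864074707), 83.39286041259766)
[ 202  217   99   71 2673] 25 ((395.812255859375, -172.09814453125), (20.12285804748535, 17.88917350769043), 32.66999435424805)
[ 202  217   99   71 2673] 95 ((459.328857421875, -161.298583984375), (33.424049377441406, 92.32311248779297), 87.44929504394531)
[ 148  274   91   67 2696] 200 ((461.01544189453125, -326.0767822265625), (146.7472686767578, 76.17931365966797), 6.051238059997559)
[ 148  274   91   67 2696] 30 ((515.8682250976562, -321.7601013183594), (18.5338191986084, 19.01183319091797), 14.047296524047852)
[ 148  274   91   67 2696] 116 ((447.05535888671875, -321.47161865234375), (96.6610107421875, 30.421676635742188), 7.606626987457275)
[276 297  34  48 835] 127 ((643.861083984375, -254.10585021972656), (45.99817657470703, 104.8991928100586), 0.412874311208725)
```

View pics/nest.png

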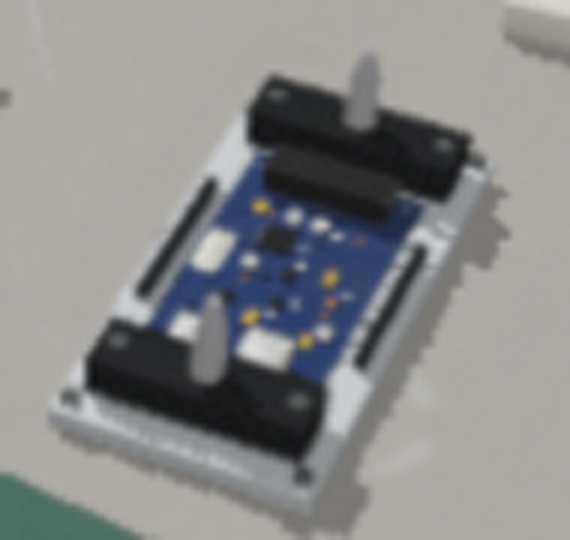

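View pics/long.png

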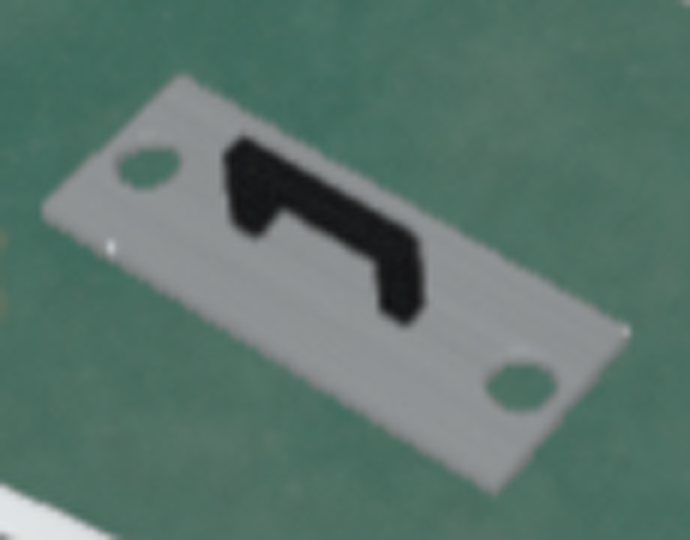

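The nest crop shows pin tips at full-image pixels (366.3,134.2) and (340.7,174.5), with bases at about (365.2,145.5) and (339.5,187.7). The long-plate crop confirms both holes are visible, and they measure 152 mm apart, so this is the matching plate.

```bash
python3 - <<'E'
from h import *
for z,uv in((.062,[(366.3,134.4),(340.7,174.6)]),(.028,[(365.2,145.3),(339.5,187.6)])):
    P=cast(uv,z,"scene");d=P[1]-P[0];print(P.round(4),P.mean(0).round(4),np.hypot(*d[:2]),np.degrees(np.arctan2(d[1],d[0])))
E
```

```text
[[0.5281 0.1957 0.062 ]
 [0.5423 0.0495 0.062 ]] [0.5352 0.1226 0.062 ] 0.14684036866900207 -84.44807953267856
[[0.5278 0.1994 0.028 ]
 [0.5439 0.0468 0.028 ]] [0.5358 0.1231 0.028 ] 0.1534876073426513 -83.98274156480221
```

Request:
play_rows --targets '[{"tx": 0.03, "ty": 0.04, "rz": -3}, {"tx": 0.06, "ty": 0.08, "rz": -6}, {"tx": 0.09, "ty": 0.12, "rz": -9}, {"tx": 0.115, "ty": 0.16, "rz": -12}, {"tx": 0.145, "ty": 0.2, "rz": -15}, {"tx": 0.175, "ty": 0.24, "rz": -17.2}, {"tx": 0.205, "ty": 0.28, "rz": -17.2}, {"tx": 0.235, "ty": 0.32, "rz": -17.2}]'

```text
invalid input
```

Request:
play_rows --targets '[{"tx": 0.027, "ty": 0.037}, {"tx": 0.05, "ty": 0.073}, {"tx": 0.07, "ty": 0.1}, {"tx": 0.078, "ty": 0.109}, {"tx": 0.078, "ty": 0.109}, {"tx": 0.078, "ty": 0.109}]'

```text
invalid input
```

```bash
python3 - <<'E'
from h import *
s=sensors.observe();print(s["t"],s["eef_pos"],s["eef_rot"].round(3).tolist(),s["qpos"].round(1))
im=cams.camera("wrist")[:,:,::-1].copy();cv2.imwrite("pics/w1.png",im)
im2=cams.camera("scene")[:,:,::-1].copy();cv2.imwrite("pics/s1.png",im2)
hsv=cv2.cvtColor(im,cv2.COLOR_BGR2HSV)
mask=((hsv[...,1]<60)&(hsv[...,2]>70)).astype(np.uint8)*255
cs,_=cv2.findContours(mask,cv2.RETR_CCOMP,cv2.CHAIN_APPROX_NONE)
for k in cs:
    if len(k)<40: continue
    P=cast(k.reshape(-1,2),.0084,"wrist",s)[:,:2]
    print(cv2.boundingRect(k),cv2.minAreaRect(np.float32(P*1000)))
E
```

```text
0.1 [ 0.15864634 -0.60402988  0.24694241] [[0.967, 0.254, -0.0], [0.254, -0.967, 0.001], [0.0, -0.001, -1.0]] [-76.4  24.3  93.4  -0.   62.4  -1.1]
(122, 343, 303, 52) ((-65.93965148925781, -658.2223510742188), (73.34904479980469, 377.5403747558594), 15.090312957763672)
(66, 315, 38, 28) ((-70.18508911132812, -426.3797302246094), (36.3846549987793, 43.66792678833008), 15.15560245513916)
(328, 18, 22, 24) ((318.5274963378906, -623.631103515625), (16.43810272216797, 17.12851905822754), 76.64723205566406)
(264, 1, 27, 24) ((317.9618225097656, -562.3799438476562), (23.886152267456055, 12.516510009765625), 75.97277069091797)
(0, 0, 560, 305) ((174.10617065429688, -602.4308471679688), (318.2474060058594, 637.0317993164062), 15.337790489196777)
(342, 0, 23, 15) ((341.0029602050781, -631.2492065429688), (12.103336334228516, 20.68552017211914), 14.917468070983887)
```

View pics/w1.png

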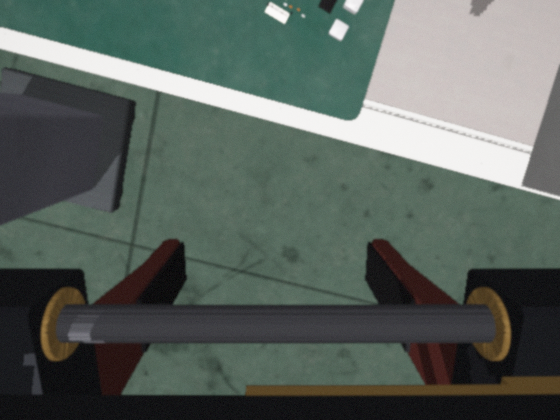

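The wrist view still shows the bench edge because the move was refused. I'll give all six numbers in each row.

Request:
play_rows --targets '[{"tx": 0.03, "ty": 0.04, "tz": 0, "rx": 0, "ry": 0, "rz": -3}, {"tx": 0.06, "ty": 0.08, "tz": 0, "rx": 0, "ry": 0, "rz": -6}, {"tx": 0.09, "ty": 0.12, "tz": 0, "rx": 0, "ry": 0, "rz": -9}, {"tx": 0.115, "ty": 0.16, "tz": 0, "rx": 0, "ry": 0, "rz": -12}, {"tx": 0.145, "ty": 0.2, "tz": 0, "rx": 0, "ry": 0, "rz": -15}, {"tx": 0.175, "ty": 0.24, "tz": 0, "rx": 0, "ry": 0, "rz": -17.2}, {"tx": 0.205, "ty": 0.28, "tz": 0, "rx": 0, "ry": 0, "rz": -17.2}, {"tx": 0.235, "ty": 0.32, "tz": 0, "rx": 0, "ry": 0, "rz": -17.2}]'

```text
t: 1.0
eef_pos: [0.3946, -0.2827, 0.2479]
eef_rot: [[0.999, -0.044, 0.0], [-0.044, -0.999, -0.0], [0.0, 0.0, -1.0]]
ft_force: [0.8, 0.2, 0.3]
finger_gap: 0.0876
grip_force: 0.0
```

Request:
play_rows --targets '[{"tx": 0.027, "ty": 0.037, "tz": 0, "rx": 0, "ry": 0, "rz": 0}, {"tx": 0.05, "ty": 0.073, "tz": 0, "rx": 0, "ry": 0, "rz": 0}, {"tx": 0.07, "ty": 0.1, "tz": 0, "rx": 0, "ry": 0, "rz": 0}, {"tx": 0.077, "ty": 0.108, "tz": 0, "rx": 0, "ry": 0, "rz": 0}, {"tx": 0.077, "ty": 0.108, "tz": 0, "rx": 0, "ry": 0, "rz": 0}, {"tx": 0.077, "ty": 0.108, "tz": 0, "rx": 0, "ry": 0, "rz": 0}]'

```text
t: 1.6
eef_pos: [0.4702, -0.1771, 0.2475]
eef_rot: [[0.999, -0.043, -0.001], [-0.043, -0.999, -0.0], [-0.001, 0.0, -1.0]]
ft_force: [0.0, -0.4, -0.6]
finger_gap: 0.0878
grip_force: 0.0
```

```bash
python3 - <<'E'
from h import *
s=sensors.observe();print(s["t"],s["eef_pos"],s["eef_rot"].round(3).tolist(),s["qpos"].round(1))
im=cams.camera("wrist")[:,:,::-1].copy();cv2.imwrite("pics/w2.png",im)
hsv=cv2.cvtColor(im,cv2.COLOR_BGR2HSV)
mask=((hsv[...,1]<60)&(hsv[...,2]>70)).astype(np.uint8)*255
for nm,mk,z in(("plate",mask,.0084),("dark",(hsv[...,2]<50).astype(np.uint8),.0464)):
  cs,_=cv2.findContours(mk,cv2.RETR_CCOMP,cv2.CHAIN_APPROX_NONE)
  for k in cs:
    if len(k)<40: continue
    P=cast(k.reshape(-1,2),z,"wrist",s)[:,:2]
    print(nm,cv2.boundingRect(k),cv2.minAreaRect(np.float32(P*1000)))
E
```

```text
1.6 [ 0.47020642 -0.17708215  0.24749918] [[0.999, -0.043, -0.001], [-0.043, -0.999, -0.0], [-0.001, 0.0, -1.0]] [-22.   14.  108.7  -0.   57.4  70.5]
plate (251, 342, 34, 2) ((276.07366943359375, -159.19638061523438), (39.636653900146484, 1.3797931671142578), 87.59046936035156)
plate (174, 342, 67, 2) ((279.0672912597656, -86.50726318359375), (79.36212921142578, 1.382806658744812), 87.67276763916016)
plate (345, 341, 56, 3) ((271.2427673339844, -285.4354553222656), (66.40298461914062, 2.7647647857666016), 87.40550994873047)
plate (124, 341, 301, 54) ((240.48297119140625, -162.9364471435547), (70.12844848632812, 375.8341979980469), 0.8414186835289001)
plate (243, 325, 14, 11) ((293.93988037109375, -138.61985778808594), (15.606071472167969, 13.474223136901855), 87.61141204833984)
plate (405, 324, 16, 9) ((289.0719299316406, -332.6098937988281), (18.066280364990234, 10.116332054138184), 59.25909423828125)
plate (343, 324, 24, 12) ((285.96002197265625, -264.689208984375), (13.212946891784668, 26.761878967285156), 29.416521072387695)
plate (307, 324, 10, 12) ((291.31402587890625, -211.42
[... 2157 characters left out ...]
-337.1435546875), (57.867759704589844, 12.874045372009277), 16.50278663635254)
dark (0, 243, 560, 177) ((306.9551696777344, -174.92898559570312), (650.7305908203125, 217.15647888183594), 87.56229400634766)
dark (0, 170, 27, 7) ((496.6122741699219, 73.4423828125), (2.9212026596069336, 26.823986053466797), 5.738888740539551)
dark (412, 153, 24, 73) ((463.6058044433594, -320.2195129394531), (72.65299224853516, 20.267534255981445), 6.111346244812012)
dark (269, 151, 10, 72) ((472.1726989746094, -175.17465209960938), (8.570380210876465, 69.27824401855469), 87.68451690673828)
dark (21, 81, 54, 86) ((540.3742065429688, 31.153945922851562), (76.16239929199219, 31.210460662841797), 6.326819896697998)
```

View pics/w2.png

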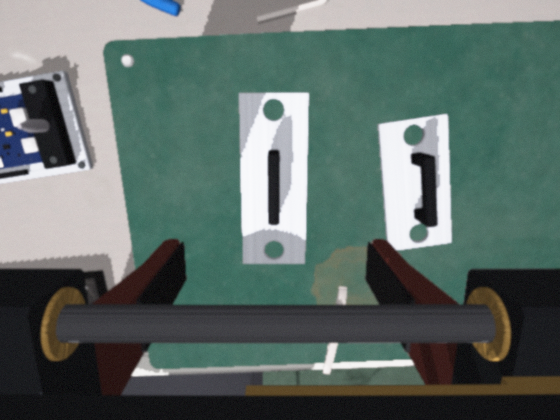

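The wrist view shows the long plate at (274,178) with its handle upright, and the short plate safely clear on its right. The plate centre is (0.470,-0.175) at yaw -2.4°. I'll shift 2 mm in y and go down 0.2025 m.

Request:
play_rows --targets '[{"tx": 0, "ty": 0.002, "tz": -0.04, "rx": 0, "ry": 0, "rz": 0}, {"tx": 0, "ty": 0.002, "tz": -0.08, "rx": 0, "ry": 0, "rz": 0}, {"tx": 0, "ty": 0.002, "tz": -0.12, "rx": 0, "ry": 0, "rz": 0}, {"tx": 0, "ty": 0.002, "tz": -0.15, "rx": 0, "ry": 0, "rz": 0}, {"tx": 0, "ty": 0.002, "tz": -0.175, "rx": 0, "ry": 0, "rz": 0}, {"tx": 0, "ty": 0.002, "tz": -0.193, "rx": 0, "ry": 0, "rz": 0}, {"tx": 0, "ty": 0.002, "tz": -0.202, "rx": 0, "ry": 0, "rz": 0}, {"tx": 0, "ty": 0.002, "tz": -0.202, "rx": 0, "ry": 0, "rz": 0}]'

```text
t: 2.45
eef_pos: [0.4697, -0.1752, 0.0448]
eef_rot: [[0.999, -0.045, -0.002], [-0.045, -0.999, 0.001], [-0.002, -0.001, -1.0]]
ft_force: [-0.5, 0.2, -0.0]
finger_gap: 0.088
grip_force: 0.0
```

Request:
play_rows --targets '[{"tx": 0, "ty": 0, "tz": 0, "rx": 0, "ry": 0, "rz": 0}, {"tx": 0, "ty": 0, "tz": 0, "rx": 0, "ry": 0, "rz": 0}, {"tx": 0, "ty": 0, "tz": 0, "rx": 0, "ry": 0, "rz": 0}, {"tx": 0, "ty": 0, "tz": 0, "rx": 0, "ry": 0, "rz": 0}, {"tx": 0, "ty": 0, "tz": 0, "rx": 0, "ry": 0, "rz": 0}, {"tx": 0, "ty": 0, "tz": 0, "rx": 0, "ry": 0, "rz": 0}, {"tx": 0, "ty": 0, "tz": 0, "rx": 0, "ry": 0, "rz": 0}, {"tx": 0, "ty": 0, "tz": 0, "rx": 0, "ry": 0, "rz": 0}]' --jaw 1 --squeeze 40

```text
t: 3.25
eef_pos: [0.4708, -0.1745, 0.0457]
eef_rot: [[0.999, -0.043, 0.0], [-0.043, -0.999, -0.0], [0.0, 0.0, -1.0]]
ft_force: [0.7, -0.4, 0.1]
finger_gap: 0.0272
grip_force: 0.0
```

Request:
play_rows --targets '[{"tx": 0, "ty": 0, "tz": 0, "rx": 0, "ry": 0, "rz": 0}, {"tx": 0, "ty": 0, "tz": 0, "rx": 0, "ry": 0, "rz": 0}, {"tx": 0, "ty": 0, "tz": 0, "rx": 0, "ry": 0, "rz": 0}, {"tx": 0, "ty": 0, "tz": 0, "rx": 0, "ry": 0, "rz": 0}, {"tx": 0, "ty": 0, "tz": 0, "rx": 0, "ry": 0, "rz": 0}, {"tx": 0, "ty": 0, "tz": 0, "rx": 0, "ry": 0, "rz": 0}]'

```text
t: 3.85
eef_pos: [0.4708, -0.1745, 0.0456]
eef_rot: [[0.999, -0.043, -0.0], [-0.043, -0.999, -0.0], [-0.0, 0.0, -1.0]]
ft_force: [0.7, -1.2, 0.4]
finger_gap: 0.0116
grip_force: 40.0
```

Request:
play_rows --targets '[{"tx": 0, "ty": 0, "tz": 0.005, "rx": 0, "ry": 0, "rz": 0}, {"tx": 0, "ty": 0, "tz": 0.015, "rx": 0, "ry": 0, "rz": 0}, {"tx": 0, "ty": 0, "tz": 0.03, "rx": 0, "ry": 0, "rz": 0}, {"tx": 0, "ty": 0, "tz": 0.05, "rx": 0, "ry": 0, "rz": 0}, {"tx": 0, "ty": 0, "tz": 0.075, "rx": 0, "ry": 0, "rz": 0}, {"tx": 0, "ty": 0, "tz": 0.1, "rx": 0, "ry": 0, "rz": 0}, {"tx": 0, "ty": 0, "tz": 0.12, "rx": 0, "ry": 0, "rz": 0}, {"tx": 0, "ty": 0, "tz": 0.13, "rx": 0, "ry": 0, "rz": 0}]'

```text
t: 4.65
eef_pos: [0.4714, -0.1747, 0.178]
eef_rot: [[0.999, -0.043, 0.003], [-0.043, -0.999, -0.001], [0.003, 0.001, -1.0]]
ft_force: [0.4, 0.1, -2.1]
finger_gap: 0.0117
grip_force: 40.0
```

Request:
play_rows --targets '[{"tx": 0.003, "ty": 0.012, "tz": 0, "rx": 0, "ry": 0, "rz": 4}, {"tx": 0.008, "ty": 0.032, "tz": 0, "rx": 0, "ry": 0, "rz": 11}, {"tx": 0.013, "ty": 0.056, "tz": 0, "rx": 0, "ry": 0, "rz": 18}, {"tx": 0.018, "ty": 0.08, "tz": 0, "rx": 0, "ry": 0, "rz": 25}, {"tx": 0.023, "ty": 0.104, "tz": 0, "rx": 0, "ry": 0, "rz": 32}, {"tx": 0.028, "ty": 0.128, "tz": 0, "rx": 0, "ry": 0, "rz": 39}, {"tx": 0.033, "ty": 0.152, "tz": 0, "rx": 0, "ry": 0, "rz": 46}, {"tx": 0.038, "ty": 0.174, "tz": 0, "rx": 0, "ry": 0, "rz": 53}]'

```text
t: 5.45
eef_pos: [0.5084, 0.0006, 0.1755]
eef_rot: [[0.632, 0.775, -0.001], [0.775, -0.632, 0.0], [-0.0, -0.001, -1.0]]
ft_force: [-0.2, -1.2, -3.2]
finger_gap: 0.0117
grip_force: 40.0
```

Request:
play_rows --targets '[{"tx": 0.005, "ty": 0.022, "tz": 0, "rx": 0, "ry": 0, "rz": 7}, {"tx": 0.01, "ty": 0.044, "tz": 0, "rx": 0, "ry": 0, "rz": 14}, {"tx": 0.015, "ty": 0.066, "tz": 0, "rx": 0, "ry": 0, "rz": 21}, {"tx": 0.02, "ty": 0.088, "tz": 0, "rx": 0, "ry": 0, "rz": 28}, {"tx": 0.024, "ty": 0.106, "tz": 0, "rx": 0, "ry": 0, "rz": 35}, {"tx": 0.027, "ty": 0.119, "tz": 0, "rx": 0, "ry": 0, "rz": 41}, {"tx": 0.027, "ty": 0.124, "tz": 0, "rx": 0, "ry": 0, "rz": 45.3}, {"tx": 0.027, "ty": 0.124, "tz": 0, "rx": 0, "ry": 0, "rz": 45.3}]'

```text
t: 6.25
eef_pos: [0.5353, 0.1242, 0.1754]
eef_rot: [[-0.103, 0.995, -0.001], [0.995, 0.103, -0.0], [-0.0, -0.001, -1.0]]
ft_force: [0.8, 0.2, -2.1]
finger_gap: 0.0116
grip_force: 40.0
```

Request:
play_rows --targets '[{"tx": 0, "ty": 0, "tz": -0.02, "rx": 0, "ry": 0, "rz": 0}, {"tx": 0, "ty": 0, "tz": -0.04, "rx": 0, "ry": 0, "rz": 0}, {"tx": 0, "ty": 0, "tz": -0.05, "rx": 0, "ry": 0, "rz": 0}, {"tx": 0, "ty": 0, "tz": -0.05, "rx": 0, "ry": 0, "rz": 0}, {"tx": 0, "ty": 0, "tz": -0.05, "rx": 0, "ry": 0, "rz": 0}]'

```text
t: 6.75
eef_pos: [0.5359, 0.1233, 0.1259]
eef_rot: [[-0.1, 0.995, -0.0], [0.995, 0.1, -0.0], [-0.0, -0.0, -1.0]]
ft_force: [-0.4, 0.3, -2.2]
finger_gap: 0.0115
grip_force: 40.0
```

```bash
python3 - <<'E'
from h import *
s=sensors.observe();print(s["t"],s["eef_pos"],s["eef_rot"].round(3).tolist(),s["qpos"].round(1))
a=cams.camera("scene")[:,:,::-1].copy();b=cams.camera("side")[:,:,::-1].copy()
cv2.imwrite("pics/s3.png",a);cv2.imwrite("pics/d3.png",b);cv2.imwrite("pics/w3.png",cams.camera("wrist")[:,:,::-1])
c=cv2.resize(a[80:230,270:440],None,fx=4,fy=4,interpolation=cv2.INTER_CUBIC)
cv2.imwrite("pics/s3c.png",c)
E
```

```text
6.75 [0.53588488 0.1233296  0.12591188] [[-0.1, 0.995, -0.0], [0.995, 0.1, -0.0], [-0.0, -0.0, -1.0]] [ 11.7  28.  107.4  -0.   44.7   6. ]
```

View pics/s3c.png

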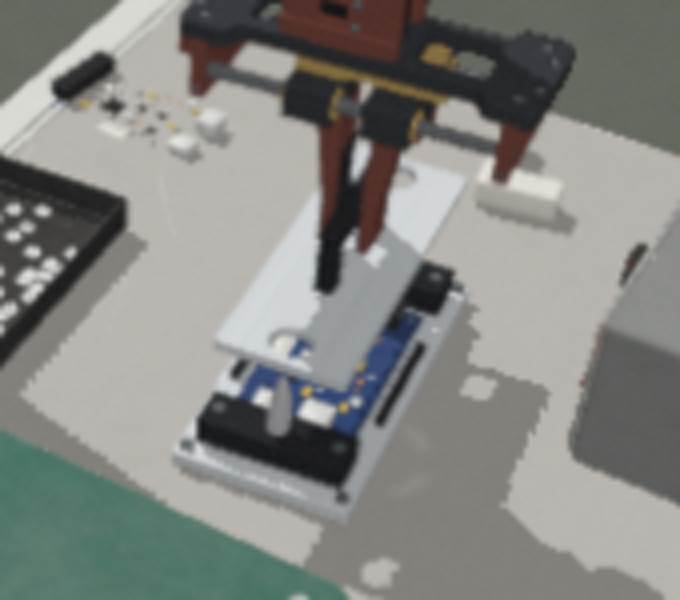

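The plate hovers level over the nest. The near hole is at about crop (293,341), i.e. full-image (343.3,165.2), the far one at about (370.3,124.5), and the near pin sits below its hole. I'll check the alignment by casting to the plate top, z=0.0886.

```bash
python3 - <<'E'
from h import *
P=cast([(370.3,124.5),(343.3,165.2)],.0886,"scene");print(P,P.mean(0))
# plate left corners etc via near end corners (crop 216,345 / 347,388 bottom edge)
Q=cast([(270+216/4,80+337/4),(270+347/4,80+379/4),(270+468/4,80+178/4)],.0886,"scene");print(Q,Q[[0,2]].mean(0))
e=np.array([-.1,.995]);c=np.array([.5359,.1233])
print(proj([[*(c+e*.076),.0886],[*(c-e*.076),.0886]],"scene"))
E
```

```text
[[0.53251582 0.19958554 0.0886    ]
 [0.54550079 0.05021144 0.0886    ]] [0.53900831 0.12489849 0.0886    ]
[[0.51175973 0.03210236 0.0886    ]
 [0.58067846 0.03981285 0.0886    ]
 [0.56339233 0.21945833 0.0886    ]] [0.53757603 0.12578035 0.0886    ]
[[368.42674789 124.02405583]
 [341.80469137 165.55874797]]
```

Request:
play_rows --targets '[{"tx": -0.002, "ty": -0.0015, "tz": -0.005, "rx": 0, "ry": 0, "rz": 0}, {"tx": -0.002, "ty": -0.0015, "tz": -0.012, "rx": 0, "ry": 0, "rz": 0}, {"tx": -0.002, "ty": -0.0015, "tz": -0.019, "rx": 0, "ry": 0, "rz": 0}, {"tx": -0.002, "ty": -0.0015, "tz": -0.026, "rx": 0, "ry": 0, "rz": 0}, {"tx": -0.002, "ty": -0.0015, "tz": -0.03, "rx": 0, "ry": 0, "rz": 0}, {"tx": -0.002, "ty": -0.0015, "tz": -0.03, "rx": 0, "ry": 0, "rz": 0}]'

```text
t: 7.5
eef_pos: [0.5333, 0.1219, 0.0947]
eef_rot: [[-0.101, 0.995, -0.002], [0.995, 0.101, -0.0], [-0.0, -0.002, -1.0]]
ft_force: [0.2, -0.6, -3.0]
finger_gap: 0.012
grip_force: 40.0
```

```bash
python3 - <<'E'
from h import *
a=cams.camera("scene")[:,:,::-1].copy()
cv2.imwrite("pics/s4c.png",cv2.resize(a[90:220,290:420],None,fx=4.6,fy=4.6,interpolation=cv2.INTER_CUBIC))
E
```

```text
(no output)
```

View pics/s4c.png

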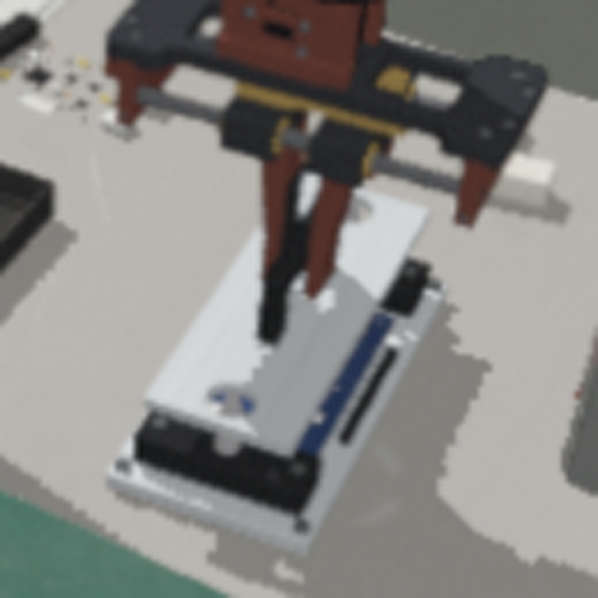

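The near pin's tip shows inside its hole at crop (232,395), close to the hole centre (231,400), and there is no contact force. I'll carry on down slowly.

Request:
play_rows --targets '[{"tx": 0, "ty": 0, "tz": -0.004, "rx": 0, "ry": 0, "rz": 0}, {"tx": 0, "ty": 0, "tz": -0.008, "rx": 0, "ry": 0, "rz": 0}, {"tx": 0, "ty": 0, "tz": -0.012, "rx": 0, "ry": 0, "rz": 0}, {"tx": 0, "ty": 0, "tz": -0.016, "rx": 0, "ry": 0, "rz": 0}, {"tx": 0, "ty": 0, "tz": -0.019, "rx": 0, "ry": 0, "rz": 0}, {"tx": 0, "ty": 0, "tz": -0.0215, "rx": 0, "ry": 0, "rz": 0}, {"tx": 0, "ty": 0, "tz": -0.0215, "rx": 0, "ry": 0, "rz": 0}]'

```text
t: 8.25
eef_pos: [0.5335, 0.122, 0.0738]
eef_rot: [[-0.101, 0.995, -0.001], [0.995, 0.101, -0.0], [-0.0, -0.001, -1.0]]
ft_force: [0.2, 0.1, -1.6]
finger_gap: 0.0115
grip_force: 40.0
```

Request:
play_rows --targets '[{"tx": 0, "ty": 0, "tz": -0.001, "rx": 0, "ry": 0, "rz": 0}, {"tx": 0, "ty": 0, "tz": -0.002, "rx": 0, "ry": 0, "rz": 0}, {"tx": 0, "ty": 0, "tz": -0.0025, "rx": 0, "ry": 0, "rz": 0}, {"tx": 0, "ty": 0, "tz": -0.0025, "rx": 0, "ry": 0, "rz": 0}]'

```text
t: 8.65
eef_pos: [0.5338, 0.122, 0.0717]
eef_rot: [[-0.101, 0.995, -0.0], [0.995, 0.101, 0.0], [0.0, -0.0, -1.0]]
ft_force: [-0.4, 0.0, -2.0]
finger_gap: 0.0115
grip_force: 40.0
```

Request:
play_rows --targets '[{"tx": 0, "ty": 0, "tz": -0.0005, "rx": 0, "ry": 0, "rz": 0}, {"tx": 0, "ty": 0, "tz": -0.001, "rx": 0, "ry": 0, "rz": 0}, {"tx": 0, "ty": 0, "tz": -0.001, "rx": 0, "ry": 0, "rz": 0}]'

```text
t: 8.95
eef_pos: [0.5339, 0.122, 0.0712]
eef_rot: [[-0.101, 0.995, 0.0], [0.995, 0.101, 0.0], [0.0, 0.0, -1.0]]
ft_force: [-2.9, -1.6, 5.3]
finger_gap: 0.0119
grip_force: 40.0
```

Contact came at the predicted height, so I'll release and retreat.

Request:
play_rows --targets '[{"tx": 0, "ty": 0, "tz": 0, "rx": 0, "ry": 0, "rz": 0}, {"tx": 0, "ty": 0, "tz": 0, "rx": 0, "ry": 0, "rz": 0}, {"tx": 0, "ty": 0, "tz": 0, "rx": 0, "ry": 0, "rz": 0}, {"tx": 0, "ty": 0, "tz": 0, "rx": 0, "ry": 0, "rz": 0}, {"tx": 0, "ty": 0, "tz": 0, "rx": 0, "ry": 0, "rz": 0}, {"tx": 0, "ty": 0, "tz": 0, "rx": 0, "ry": 0, "rz": 0}, {"tx": 0, "ty": 0, "tz": 0, "rx": 0, "ry": 0, "rz": 0}, {"tx": 0, "ty": 0, "tz": 0, "rx": 0, "ry": 0, "rz": 0}]' --jaw -1

```text
t: 9.75
eef_pos: [0.5337, 0.122, 0.0707]
eef_rot: [[-0.101, 0.995, -0.0], [0.995, 0.101, -0.0], [-0.0, -0.0, -1.0]]
ft_force: [-0.0, 0.4, -0.3]
finger_gap: 0.0719
grip_force: 0.0
```

Request:
play_rows --targets '[{"tx": 0, "ty": 0, "tz": 0.01, "rx": 0, "ry": 0, "rz": 0}, {"tx": 0, "ty": 0, "tz": 0.03, "rx": 0, "ry": 0, "rz": 0}, {"tx": 0, "ty": 0, "tz": 0.06, "rx": 0, "ry": 0, "rz": 0}, {"tx": 0, "ty": 0, "tz": 0.1, "rx": 0, "ry": 0, "rz": 0}, {"tx": 0, "ty": 0, "tz": 0.14, "rx": 0, "ry": 0, "rz": 0}, {"tx": 0, "ty": 0, "tz": 0.17, "rx": 0, "ry": 0, "rz": 0}, {"tx": 0, "ty": 0, "tz": 0.18, "rx": 0, "ry": 0, "rz": 0}, {"tx": 0, "ty": 0, "tz": 0.18, "rx": 0, "ry": 0, "rz": 0}]'

```text
t: 10.55
eef_pos: [0.5344, 0.1221, 0.2524]
eef_rot: [[-0.101, 0.995, 0.003], [0.995, 0.101, 0.001], [0.0, 0.003, -1.0]]
ft_force: [-0.4, -0.9, -0.8]
finger_gap: 0.0878
grip_force: 0.0
```

```bash
python3 - <<'E'
from h import *
a=cams.camera("scene")[:,:,::-1].copy()
cv2.imwrite("pics/s5c.png",cv2.resize(a[90:350,140:420],None,fx=2.2,fy=2.2,interpolation=cv2.INTER_CUBIC))
E
```

```text
(no output)
```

View pics/s5c.png

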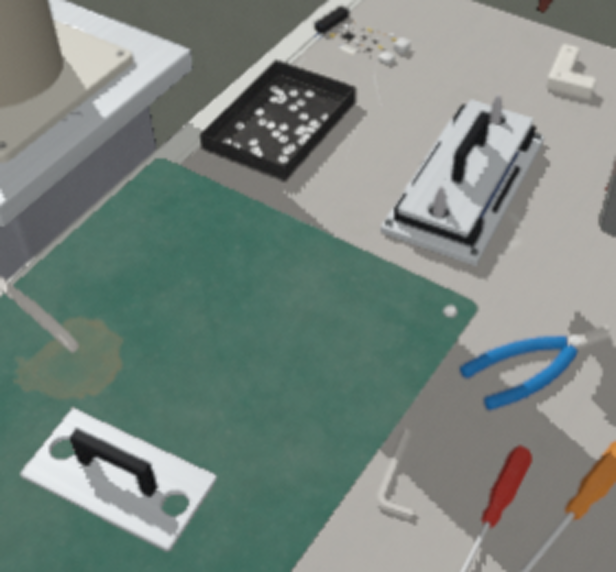

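The plate lies flat on both rails with pins up through both holes at crop (440,200) and (497,110). The short plate hasn't moved, and the gripper is clear.

```bash
python3 -c "
from plant import order;print(order.close_job())"
```

```text
the job is handed in; nothing more can be done
None
```

The longer cover plate is fitted on the nest, flat on both rails with both pins through its holes; the shorter plate was left where it lay, and the job was handed in at about 10.6 s (no verdict was returned).

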